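Fit the grinding core onto the mate mill's spindle

ROBOT

A 6-joint arm with a two-finger parallel gripper is mounted at the origin on the work surface. World frame = base frame: x ahead of the robot, y to its left, z up, the work surface at z = 0. Lengths are in mm, angles in rad, forces in N, time in s.
With the tool pointing down it reaches from about 375 to 975 mm from the base axis. Payload 3.8 kg.
Tool frame: the origin (TCP) lies midway between the tips of the shut fingers; the grasp point (between the pads) lies ctrl.hold_point_z behind it (ctrl.hold_point_z is the distance from the TCP to the grasp point, in mm); z points along the fingers, y is the line along which they close (so a half turn about z gives the same grasp; the last joint's range is limited). The gripper opens to 88 mm and grips with 3 to 60 N. Pads are 18 mm wide; open, the fingers measure 123 mm over their backs; the gripper's body (75 mm by 187 mm) begins 45 mm behind the grasp point.
Start: joints at [1.091, 0.264, 1.604, -0, 1.274, -0.037], TCP at [289.215, 609.896, 238.706] pointing down, gripper open.
Joint ranges: [-2.63, 2.63], [-0.94, 2.18], [0.31, 2.57], [-1.31, 4.45], [0, 2.66], [-2.55, 2.55]. Speed limits (rad/s): [2.57, 2.57, 3.14, 3.14, 3.14, 3.14].

INTERFACE

Orientations are given as a rotation vector (axis times angle).
In Python, from cell import ctrl gives the robot as it stands.
- The arm moves only by the shell command python3 -m handwheel 'ROWS'. ROWS is JSON, a list of rows, each a list of 5 numbers: the gripper's target within -1 to 1 (shut at 1, half-way at 0, fully open at -1), then the shift along the tool's x, y, z in m, then the turn about the tool's z in degrees. A call has 1 to 20 rows; each row shifts and turns the commanded pose from where the row before left it, along the tool's axes as they then stand; what a row does not reach is not made up. A row lasts 1/10 s, in which the tool goes at most 50 mm and 8.59 degrees, less where a joint would pass 70% of its speed; a pose out of reach is approached as far as the arm can. A call is refused whole if a number of a shift passes 0.05 or a number of a turn 8.59, either way. A call with a gripper value outside its range is refused whole. The fingers move at their own pace and stop on an object; the grip force is fixed at half the most. Time passes only in rows, so rows that do not move let the fingers close. It gives the time, the measured TCP pose, the force, the opening and the grip force at its end, in the units of the state.
- ctrl.state(): the state, without advancing time (a new reading comes with each control period).
- ctrl.get_image(name): name is "scene" or "top" or "wrist"; returns a dict with "pixels" (384x512x3 uint8, red, green, blue), "fx", "fy", "cx", "cy" (pixels), "R" (3x3) and "t" (3): a world point X has camera coordinates R X + t. Camera axes: x right, y down, z forward; pixel columns grow to the right and rows downward; lengths in mm; the calibration is good to about 2 mm. A picture is of the moment at which its call begins. There is no depth.
- ctrl.job_done(): hands the job in; it is judged then, once.
The state is a dict: "t": time; "joint_positions": joint angles; "qvel": joint speeds; "tau": joint torques, N m; "tcp_pos": TCP position; "ee_rot": TCP orientation; "force": force on the tool from outside, world axes, zero at the start; "ft_torque": the same for the moment, N m; "grip_width": opening from 0.0 (shut) to 1.0 (fully open); "grasp_force": force on a finger pad.
Only numpy, scipy, OpenCV 4.12 (cv2) and the standard library are available. Lean on these libraries where they do the work, as an engineer would, in place of code of your own. Each camera call takes 0.05 s, during which the arm holds its last target. There are 200 camera calls.

TASK

Take the square wooden lid off the mill's spindle and put it down flat in its matching square pocket in the beige tray; then take the white spool-shaped grinding core out of the round pocket and mount it on the spindle, turning it to feel for the spindle's cross pin until it drops fully home on the steel deck. Do not force the core down on the pin, leave both parts released, and do not disturb the gourd and the jar.

Things in the scene. Friction and masses are not known exactly. Their poses are not given: they have to be found in the camera images.
- mill: Fixed green round mill base, 136 mm diameter; flat steel deck (112 mm diameter) on top at 60 mm. Origin: centre of its underside, z up. A steel spindle, 12 mm diameter, stands in the deck's centre; its turn angle is not reported, varies from run to run, and is stiff (0.25 N m).
- mill_seat (a point): Point on the spindle's axis at deck level, where the seated core's origin comes. The spindle's tip is 42 mm above it (chamfered to 7 mm over the last 4 mm). A brass cross pin, 6 mm thick, 32 mm long end to end, runs level through the spindle in an unreported direction; its top is 8 mm above this point.
- core: Loose white ceramic spool, 48 mm tall, about 0.16 kg, standing in the round pocket. Origin: centre of its underside, z up. Flanges 48 mm diameter (heights 0-10 and 36-48 mm), waist 32 mm. Through bore 15 mm diameter. Two crossed slots 10 mm wide, 10 mm deep, open to the edge, cut its underside along its own x and y; blue ticks on the top flange lie over them.
- lid: Loose square wooden lid, about 50 g: plate 44 x 44 x 18 mm, dark square knob 18 x 18 mm on top (heights 18-42 mm), sides parallel. Origin: centre of its underside, z up, x and y along the sides. A blind hole, 16 mm diameter, 12 mm deep, in its underside rests on the spindle's tip at the start (lid's origin 30 mm above the deck).
- tray: Fixed beige plastic tray, 170 mm (its x) by 340 mm (its y), rim 14 mm high, floor 4 mm thick; origin at the centre of its underside. A raised pocket plate with its top at 12 mm covers the part from y = -155 to +55 mm.
- square_pocket (a point): Centre of the floor of the square pocket (48 x 48 mm, 8 mm deep, dark floor, sides along the tray's x and y), 4 mm above the table, at the tray's x = 0, y = 0. The point's axes are the tray's axes.
- round_pocket (a point): Centre of the floor of the round pocket (52 mm diameter, 8 mm deep), 4 mm above the table, at the tray's x = 0, y = -100 mm.
- gourd: Bystander: loose terracotta-coloured ceramic mate gourd, 72 mm diameter, 76 mm tall, standing in the tray at about its y = +115 mm, x = +40 mm. Origin at the centre of its underside.
- jar: Bystander: loose amber glass jar, 56 mm diameter, 88 mm tall, standing in the tray at about its y = +115 mm, x = -40 mm. Origin at the centre of its underside.

How it is judged:
By the outcome, as a careful person would: the job done as asked, in the order asked, and still so for the second after the job is handed in, with the robot touching nothing.
It also fails if it takes over 58 s, if anything falls off the work surface, if the arm or the gripper's body presses on something with over 40 N, if the wrist force passes 120 N, or if a joint passes its speed limit or range.

## Working session

There is one attempt and no reset: what is moved stays moved. The work goes in short steps, Python scripts to look and compute and a shell command to move; the robot and the scene stay as the last step left them, time stands still between calls to the robot, and variables do not carry over. Pictures are saved under pics/ and viewed, at most 13 in all, crops included, and the job is handed in when it is done.

```bash
mkdir -p pics; ls; python3 - <<'E'
from cell import ctrl
import cv2,numpy as np
s=ctrl.state();print(s['t'],s['tcp_pos'],s['ee_rot'],ctrl.hold_point_z)
for n in("scene","top"):
    d=ctrl.get_image(n);np.savez(f'pics/{n}0.npz',**{k:np.array(v) for k,v in d.items()})
    print(n,d['fx'],d['cx'],d['cy'],np.round(d['R'],3).tolist(),np.round(d['t']))
    cv2.imwrite(f'pics/{n}0.png',d['pixels'][:,:,::-1])
a=[cv2.imread(f'pics/{n}0.png') for n in("scene","top")]
E
```

```text
pics
0.0 [288.88203212 609.27349569 237.40956631] [-0.68969632 -3.06436657  0.00333335] 18.700000000000003
scene 475.5095342334879 245.00165648981638 196.7374346062012 [[-0.62, 0.784, 0.021], [0.52, 0.431, -0.738], [-0.587, -0.447, -0.675]] [ 331. -212. 1453.]
top 442.7565890089411 265.66088436349435 192.44582676562638 [[0.018, -1.0, -0.002], [-0.994, -0.018, -0.107], [0.107, 0.004, -0.994]] [  10.  545. 1135.]
```

View pics/top0.png

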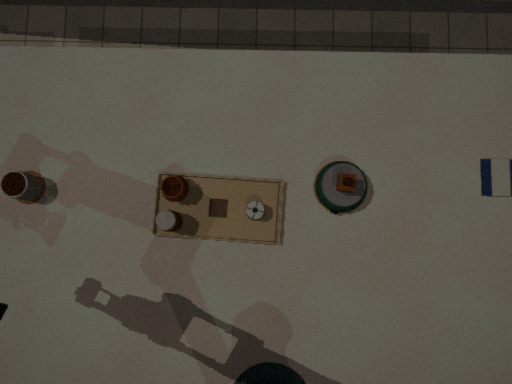

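View pics/scene0.png

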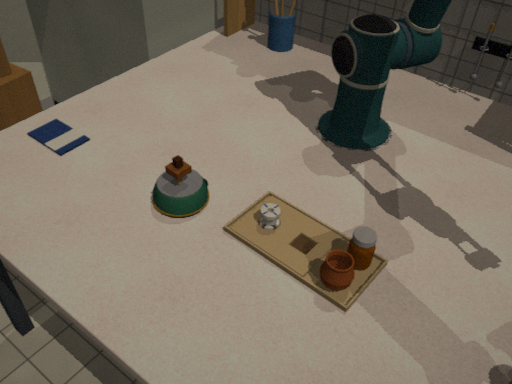

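The top view shows the mill at (341,187) with the lid on it at (346,183). The tray spans (155–281, 174–243), the square pocket is at (218,208), the core at (255,210), the gourd at (175,188) and the jar at (168,221). The scene view agrees: tray +y points left in the top image, which is world +y.

```bash
cat > h.py <<'E'
from cell import ctrl
import cv2,numpy as np
from scipy.spatial.transform import Rotation as Ro
def ray(d,uv,z):
    uv=np.atleast_2d(np.array(uv,float)); R,t=np.array(d['R']),np.array(d['t'])
    c=np.c_[(uv[:,0]-d['cx'])/d['fx'],(uv[:,1]-d['cy'])/d['fy'],np.ones(len(uv))]
    o=-R.T@t; w=c@R
    return o+w*((z-o[2])/w[:,2])[:,None]
def grab(n,f,scale=1,crop=None):
    d=ctrl.get_image(n);im=d['pixels'][:,:,::-1].copy()
    if crop: im=im[crop[1]:crop[3],crop[0]:crop[2]]
    cv2.imwrite('pics/'+f,cv2.resize(im,None,fx=scale,fy=scale,interpolation=cv2.INTER_CUBIC)); return d
def totool(P,Q=None):
    """world xy error from TCP to P -> tool-frame shift (mm)"""
    s=ctrl.state();R=Ro.from_rotvec(s['ee_rot']).as_matrix()
    return R.T@(np.array(P)-s['tcp_pos'])
def toolyaw():
    R=Ro.from_rotvec(ctrl.state()['ee_rot']).as_matrix()
    return np.degrees(np.arctan2(R[1,1],R[0,1])),np.degrees(np.arctan2(R[1,0],R[0,0]))
E
python3 - <<'E'
from h import *
d=np.load('pics/top0.npz');d={k:d[k] for k in d}
for n,uv,z in(('knob',(346,183),132),('sq',(218,208),4),('core',(255.5,210),52),('mill deck',(342,186),60),('gourd',(175,188),80),('jar',(166,221),92)):
    print(n,ray(d,uv,z).round())
# tray corners
print(ray(d,[(158,174),(281,181),(278,243),(155,237)],14).round())
# dark floor
im=d['pixels'].astype(int);m=(im.sum(2)<200)[190:225,200:238].astype(np.uint8)
c=max(cv2.findContours(m,0,1)[0],key=cv2.contourArea);r=cv2.minAreaRect(c);print(r)
p=cv2.boxPoints(r)+[200,190];print(ray(d,p,4).round(),ray(d,p.mean(0),4))
print(toolyaw(), totool([420,-190,300]))
a=d['pixels'][:,:,::-1][140:250,150:380];a=np.clip(a.astype(float)*1.8,0,255).astype(np.uint8)
cv2.imwrite('pics/topc.png',cv2.resize(a,None,fx=3.4,fy=3.4,interpolation=cv2.INTER_CUBIC))
E
```

```text
knob [[ 559. -173.  132.]]
sq [[503. 147.   4.]]
core [[496.  45.  52.]]
mill deck [[ 561. -176.   60.]]
gourd [[546. 248.  80.]]
jar [[462. 264.  92.]]
[[590. 309.  14.]
 [577. -21.  14.]
 [413. -15.  14.]
 [422. 309.  14.]]
((14.0, 17.0), (34.0, 28.0), 90.0)
[[550. 196.   4.]
 [552. 121.   4.]
 [461. 119.   4.]
 [459. 193.   4.]] [[505.25718815 157.42867517   4.        ]]
(np.float64(64.62996900304279), np.float64(154.62996214243114)) [-460.91729341 -666.21080825  -61.17439741]
```

View pics/topc.png

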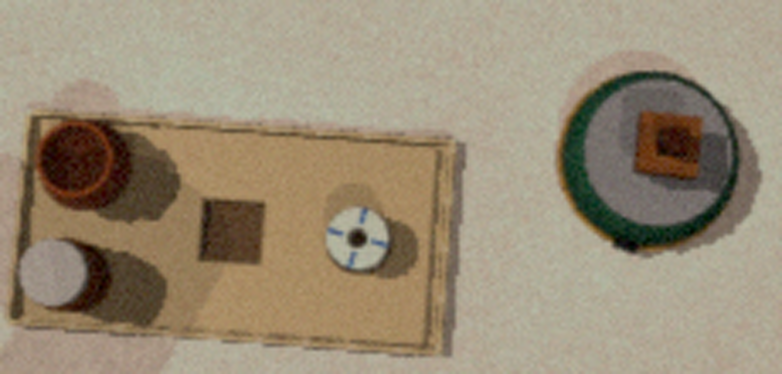

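The crop shows the core's ticks as an X-free plus sign at about (358,238), the pocket at (233,231), and the lid nearly aligned with the tray. The tray's yaw is about -2°. I'll move above the mill with the fingers closing along tray x.

```bash
python3 - <<'E'
from h import *
print(totool([540,-174,260]))
E
```

```text
[-562.49145481 -600.25955108  -21.31061165]
```

```bash
python3 -m handwheel '[[-1,-0.033,-0.0353,-0.00125,0],[-1,-0.033,-0.0353,-0.00125,0],[-1,-0.033,-0.0353,-0.00125,0],[-1,-0.033,-0.0353,-0.00125,0],[-1,-0.033,-0.0353,-0.00125,0],[-1,-0.033,-0.0353,-0.00125,0],[-1,-0.033,-0.0353,-0.00125,0],[-1,-0.033,-0.0353,-0.00125,0],[-1,-0.033,-0.0353,-0.00125,0],[-1,-0.033,-0.0353,-0.00125,0],[-1,-0.033,-0.0353,-0.00125,0],[-1,-0.033,-0.0353,-0.00125,0],[-1,-0.033,-0.0353,-0.00125,0],[-1,-0.033,-0.0353,-0.00125,0],[-1,-0.033,-0.0353,-0.00125,0],[-1,-0.033,-0.0353,-0.00125,0],[-1,-0.033,-0.0353,-0.00125,0]]'
python3 -m handwheel '[[-1,0,0,0,8.4],[-1,0,0,0,8.4],[-1,0,0,0,8.4],[-1,0,0,0,8.4],[-1,0,0,0,8.4],[-1,0,0,0,8.4],[-1,0,0,0,8.4],[-1,0,0,0,8.2],[-1,0,0,0,0],[-1,0,0,0,0]]'
python3 - <<'E'
from h import *
s=ctrl.state();print(s['tcp_pos'],toolyaw(),s['joint_positions'],s['force'])
d=grab('wrist','w1.png',1.5);print(-np.array(d['R']).T@d['t'],np.array(d['R']).round(2))
np.savez('pics/w1.npz',**{k:np.array(v) for k,v in d.items()})
E
```

```text
t: 1.8
tcp_pos: [538.9, -174.7, 259.6]
ee_rot: [-0.69, -3.064, -0.0]
force: [1.3, 0.9, 0.1]
grip_width: 1.003
grasp_force: 0.0
t: 2.8
tcp_pos: [538.7, -172.6, 259.6]
ee_rot: [-2.263, -2.178, 0.001]
force: [0.8, 0.3, 0.4]
grip_width: 1.002
grasp_force: 0.0
[ 538.74403589 -172.60752559  259.56628274] (np.float64(-2.171944450479121), np.float64(87.82804797251207)) [-3.54059178e-01  4.55576351e-02  1.81557234e+00 -4.39091581e-05
  1.28119286e+00 -3.16138976e-01] [0.83994556 0.29468767 0.35671612]
[ 541.34382949 -100.57594627  405.55425899] [[ 1.   -0.04 -0.  ]
 [-0.04 -0.96  0.28]
 [-0.01 -0.28 -0.96]]
```

View pics/w1.png

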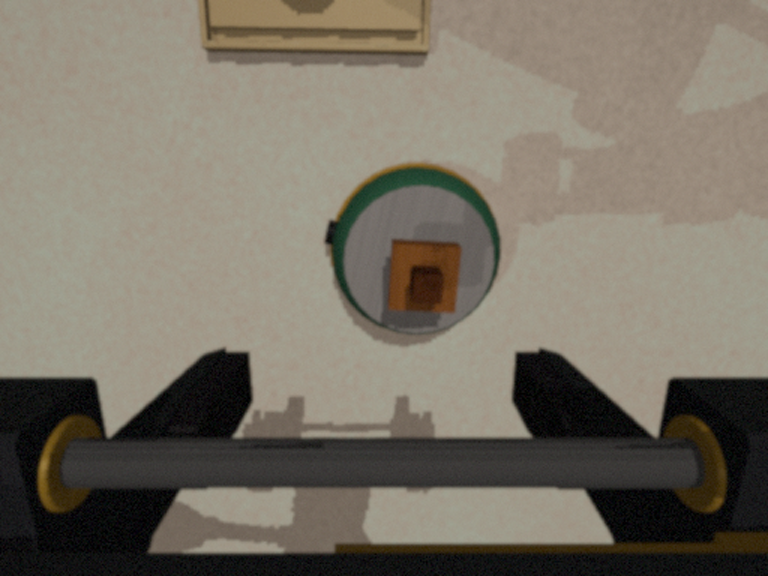

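The wrist view shows the lid plate at (425,277) and its knob at (427,286), out of 768 px. The steel deck is centred near (420,262) and the near tray edge is at the top. I'll segment the lid and deck.

```bash
cat >> h.py <<'E'
def blob(m,roi=None):
    m=m.astype(np.uint8)
    if roi: z=np.zeros_like(m);z[roi[1]:roi[3],roi[0]:roi[2]]=1;m=m*z
    c=max(cv2.findContours(m,cv2.RETR_EXTERNAL,cv2.CHAIN_APPROX_NONE)[0],key=cv2.contourArea);return c
def hsv(d): return cv2.cvtColor(np.ascontiguousarray(d['pixels']),cv2.COLOR_RGB2HSV).astype(int)
E
python3 - <<'E'
from h import *
d=np.load('pics/w1.npz');d={k:d[k] for k in d}
H=hsv(d);h,s,v=H[...,0],H[...,1],H[...,2]
m=(s>140)&(h<20)&(v>25)
c=blob(m,(220,130,340,230));print('area',cv2.contourArea(c))
r=cv2.minAreaRect(c);print(r)
P=ray(d,c[:,0,:].astype(np.float32),108)[:,:2].astype(np.float32);q=cv2.minAreaRect(P);print('lid@108',q)
for u,w in((284,185),(284,165),(284,190),(300,175)): print(H[w,u])
k=(m)&(v<75);ck=blob(k,(265,170,305,215));q=cv2.minAreaRect(ck);print('knobdark',q,cv2.boxPoints(q).round().tolist())
# green ring of mill
g=(h>60)&(h<95)&(s>80);cg=blob(g,(210,100,345,240));P=ray(d,cg[:,0,:],60);print('mill min circ',cv2.minEnclosingCircle(P[:,:2].astype(np.float32)))
a=d['pixels'][140:230,220:340,::-1];a=np.clip(a*1.5,0,255).astype(np.uint8);cv2.imwrite('pics/w1c.png',cv2.resize(a,None,fx=6,fy=6,interpolation=cv2.INTER_CUBIC))
E
```

```text
area 1919.0
((282.4723815917969, 184.0248565673828), (45.51594924926758, 45.831302642822266), 3.012787342071533)
lid@108 ((564.7425537109375, -177.54103088378906), (45.591217041015625, 43.25160217285156), 84.8131103515625)
[  8 176  58]
[ 13 198 103]
[ 13 235  52]
[ 14 191 103]
knobdark ((283.0, 191.5), (29.0, 24.0), 90.0) [[271.0, 177.0], [295.0, 177.0], [295.0, 206.0], [271.0, 206.0]]
mill min circ ((562.1161499023438, -169.87039184570312), 61.45686340332031)
```

View pics/w1c.png

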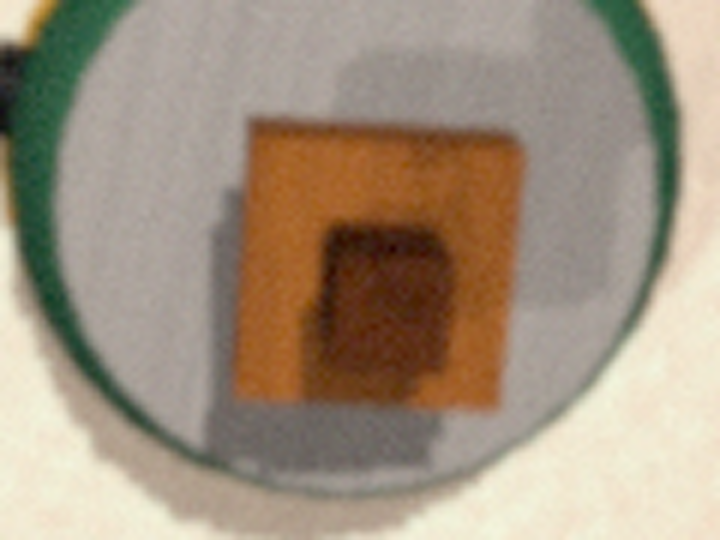

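The crop shows plate corners near (248,128), (522,145), (498,408) and (235,400), and the knob top at about (328–450, 250–370).

```bash
python3 - <<'E'
from h import *
d=np.load('pics/w1.npz');d={k:d[k] for k in d}
f=lambda l:np.array(l)/6-.4+[220,140]
P=ray(d,f([(248,129),(522,146),(498,408),(235,400)]),108)[:,:2];print(P.round(1),P.mean(0))
e=np.diff(np.r_[P,P[:1]],axis=0);print(np.hypot(*e.T),np.degrees(np.arctan2(e[:,1],e[:,0])))
K=ray(d,f([(330,250),(451,256),(440,374),(328,366)]),132)[:,:2];print(K.round(1),K.mean(0))
c=np.r_[K.mean(0),111];print(toolyaw(),totool(c))
E
```

```text
[[ 545.  -154. ]
 [ 588.2 -158.3]
 [ 584.6 -201.9]
 [ 541.4 -198.9]] [ 564.79671966 -178.24843155]
[43.43233647 43.70483672 43.30075365 45.04240038] [ -5.73229289 -94.71995991 176.03433379  85.44356877]
[[ 556.2 -168.2]
 [ 574.1 -169.7]
 [ 572.4 -188. ]
 [ 555.6 -186.1]] [ 564.54978703 -177.98695799]
(np.float64(-2.2018986852059417), np.float64(87.79809547613766)) [ -4.3928017   26.05713105 148.60805601]
```

```bash
python3 -m handwheel '[[-1,-0.0044,0.026,0.03,0],[-1,0,0,0.03,2.6],[-1,0,0,0.03,0],[-1,0,0,0.03,0],[-1,0,0,0.015,0],[-1,0,0,0.008,0],[-1,0,0,0.005,0],[-1,0,0,0,0],[-1,0,0,0,0]]'
python3 -m handwheel '[[1,0,0,0,0],[1,0,0,0,0],[1,0,0,0,0],[1,0,0,0,0],[1,0,0,0,0],[1,0,0,0,0],[1,0,0,0,0],[1,0,0,0,0]]'
```

```text
t: 3.75
tcp_pos: [565.8, -178.5, 113.4]
ee_rot: [2.314, 2.122, 0.002]
force: [-0.6, 0.2, 0.6]
grip_width: 0.998
grasp_force: 0.0
t: 4.55
tcp_pos: [564.8, -178.2, 111.9]
ee_rot: [-2.316, -2.123, 0.0]
force: [-0.1, 1.0, 0.4]
grip_width: 0.296
grasp_force: 0.0
```

```bash
python3 -m handwheel '[[1,0,0,0,0],[1,0,0,0,0],[1,0,0,0,0],[1,0,0,0,0]]'
python3 -m handwheel '[[1,0,0,-0.005,0],[1,0,0,-0.01,0],[1,0,0,-0.02,0],[1,0,0,-0.03,0],[1,0,0,-0.04,0],[1,0,0,-0.04,0],[1,0,0,0,0],[1,0,0,0,0]]'
python3 - <<'E'
from h import *
d=grab('wrist','w2.png',1.5);print(ctrl.state()['tcp_pos'],toolyaw())
np.savez('pics/w2.npz',**{k:np.array(v) for k,v in d.items()})
E
```

```text
t: 4.95
tcp_pos: [564.8, -178.2, 112.0]
ee_rot: [2.316, 2.123, 0.0]
force: [-0.2, 1.0, -0.4]
grip_width: 0.205
grasp_force: 30.0
t: 5.75
tcp_pos: [565.7, -178.5, 259.4]
ee_rot: [2.313, 2.121, 0.003]
force: [-0.7, -0.3, -1.0]
grip_width: 0.199
grasp_force: 30.0
[ 564.62515354 -178.12288417  257.28266439] (np.float64(-4.969957537004532), np.float64(85.03003835202777))
```

View pics/w2.png

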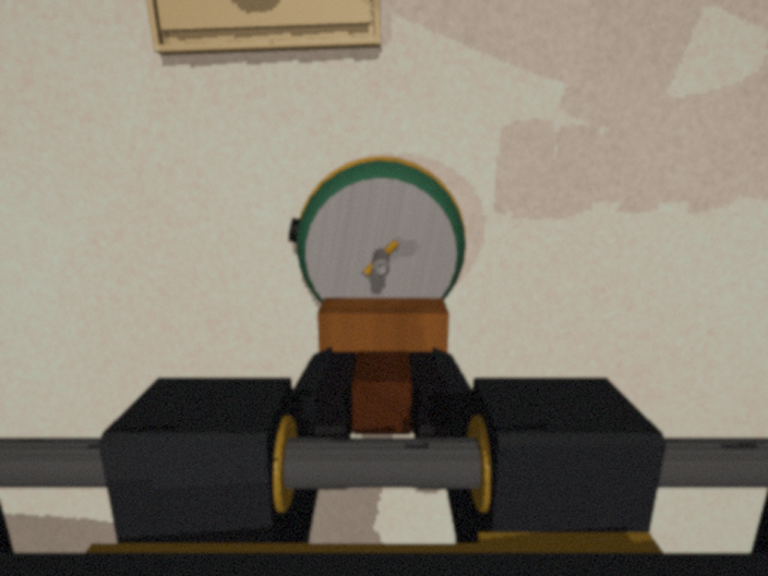

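The lid is held and the exposed pin is visible, running from (365,272) to (398,242) with the spindle near (381,262). I'll measure the pin and the mill, then compute the move to just short of the square pocket.

```bash
python3 - <<'E'
from h import *
d=np.load('pics/w2.npz');d={k:d[k] for k in d}
H=hsv(d);h,s,v=H[...,0],H[...,1],H[...,2]
m=(h>10)&(h<30)&(s>110)&(v>70);z=np.zeros_like(m);z[150:190,235:275]=m[150:190,235:275]
yx=np.argwhere(z);n,l,st,ce=cv2.connectedComponentsWithStats(z.astype(np.uint8));print(st,ce)
P=ray(d,yx[:,::-1],67)[:,:2];q=cv2.minAreaRect(P.astype(np.float32));print(q)
w,V=np.linalg.eigh(np.cov(P.T));print('dir',np.degrees(np.arctan2(V[1,1],V[0,1])),'mid',(P.min(0)+P.max(0))/2)
# deck: gray disc fit by green inner rim
g=(h>60)&(h<95)&(s>80);cg=blob(g,(190,95,330,210))
pts=cg[:,0,:];pts=pts[pts[:,1]<195]
e=ray(d,pts,60)[:,:2];print('outer enc',cv2.minEnclosingCircle(e.astype(np.float32)))
g2=((s<45)&(v>60)).astype(np.uint8);z=np.zeros_like(g2);z[112:198,195:312]=g2[112:198,195:312]
# inner boundary of green = hull of non-green inside: fit circle to upper-arc inner edge
E=[]
for u in range(205,306,3):
    col=np.where(g[100:170,u])[0]
    if len(col): E.append((u,100+col.max()+.5))
E=ray(d,E,60)[:,:2]
A=np.c_[2*E,np.ones(len(E))];x=np.linalg.lstsq(A,(E**2).sum(1),rcond=None)[0];print('deck circ',x[:2],np.sqrt(x[2]+x[:2]@x[:2]))
print(totool([500,85,215]))
E
```

```text
[[     0      0    512    384 196533]
 [   256    160      9     10     47]
 [   243    176      5      8     28]] [[255.5002824  191.50816911]
 [260.40425532 164.53191489]
 [245.28571429 179.42857143]]
((565.0325927734375, -178.4203643798828), (31.88567543029785, 4.6932268142700195), 40.639610290527344)
dir -139.584273629113 mid [ 564.82397243 -178.68920338]
outer enc ((564.3328247070312, -172.2186279296875), 61.53862762451172)
deck circ [ 565.07428746 -178.53924278] 56.909340053923685
[256.54150456 -87.19683522  42.20254401]
```

```bash
python3 -m handwheel '[[1,0.0428,-0.0145,0.007,0],[1,0.0428,-0.0145,0.007,0],[1,0.0428,-0.0145,0.007,0],[1,0.0428,-0.0145,0.007,0],[1,0.0428,-0.0145,0.007,0],[1,0.0428,-0.0145,0.007,0],[1,0,0,0,0],[1,0,0,0,0]]'
python3 - <<'E'
from h import *
d=grab('wrist','w3.png',1.5);print(ctrl.state()['tcp_pos'],toolyaw())
np.savez('pics/w3.npz',**{k:np.array(v) for k,v in d.items()})
E
```

```text
t: 6.6
tcp_pos: [498.8, 85.8, 213.0]
ee_rot: [-2.311, -2.125, 0.005]
force: [-0.1, -0.6, 0.4]
grip_width: 0.198
grasp_force: 30.0
[499.5242521   84.90910326 213.56543914] (np.float64(-4.901444128992382), np.float64(85.09872359046594))
```

View pics/w3.png

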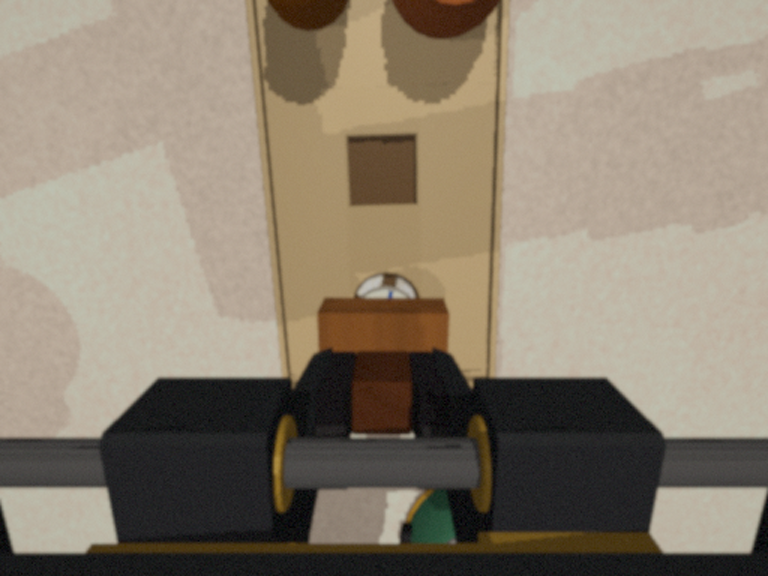

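The pocket is visible at (348–416, 135–205), almost straight below the camera, and the core is partly hidden under the lid at (386,295).

```bash
python3 - <<'E'
from h import *
d=np.load('pics/w3.npz');d={k:d[k] for k in d}
H=hsv(d);v=H[...,2];print(-np.array(d['R']).T@d['t'],v[112,255],v[112,215],v[112,245])
t=(v[112,255]+v[112,215])/2
c=blob(v<t,(215,75,295,150))
for z in(12,4):
    q=cv2.minAreaRect(ray(d,c[:,0,:],z)[:,:2].astype(np.float32));print(z,q)
p=q[0]
# corner-wise edges at z=12
P=ray(d,c[:,0,:],12)[:,:2];q=cv2.minAreaRect(P.astype(np.float32))
print(totool([q[0][0],q[0][1],200]), toolyaw())
E
```

```text
[505.08987126 157.8095768  358.85030656] 101 168 96
12 ((502.383544921875, 146.81553649902344), (48.301578521728516, 48.1908073425293), 86.3497085571289)
4 ((502.321044921875, 146.56195068359375), (49.4156379699707, 49.30229568481445), 86.34969329833984)
[61.94116798 -2.40860795 13.49420199] (np.float64(-4.901444128992382), np.float64(85.09872359046594))
```

```bash
python3 -m handwheel '[[1,0.031,-0.0012,0.015,0],[1,0.031,-0.0012,0.015,0],[1,0,0,0.035,-1.5],[1,0,0,0.035,0],[1,0,0,0.035,0],[1,0,0,0.025,0],[1,0,0,0.015,0],[1,0,0,0.005,0],[1,0,0,0,0],[1,0,0,0,0]]'
python3 -c "
from h import *
print(totool([502.4,146.8,26]),toolyaw(),ctrl.state()['force'])"
```

```text
t: 7.65
tcp_pos: [504.5, 146.6, 35.8]
ee_rot: [2.288, 2.151, 0.002]
force: [-0.6, -0.3, -0.1]
grip_width: 0.206
grasp_force: 30.0
[ 0.07844638 -2.11787011  9.7845122 ] (np.float64(-3.541461690868421), np.float64(86.45856205983978)) [-0.61660028 -0.32991967 -0.06497962]
```

```bash
python3 -m handwheel '[[1,0,-0.0018,0,0],[1,0,0,0.004,0],[1,0,0,0.002,0],[1,0,0,0,0],[1,0,0,0,0]]'
python3 -m handwheel '[[1,0,0,0.0015,0],[1,0,0,0,0],[1,0,0,0,0]]'
```

```text
t: 8.15
tcp_pos: [501.4, 147.3, 28.9]
ee_rot: [-2.287, -2.153, 0.0]
force: [0.6, 0.1, -0.7]
grip_width: 0.201
grasp_force: 30.0
t: 8.45
tcp_pos: [501.5, 147.3, 27.4]
ee_rot: [-2.288, -2.153, 0.0]
force: [-0.4, 0.2, -0.4]
grip_width: 0.203
grasp_force: 30.0
```

Below the plate top (12 mm) and no contact. One more small step, then release.

```bash
python3 -m handwheel '[[1,0,0,0.001,0],[1,0,0,0,0],[1,0,0,0,0]]'
python3 -m handwheel '[[-1,0,0,0,0],[-1,0,0,0,0],[-1,0,0,0,0],[-1,0,0,0,0],[-1,0,0,0,0],[-1,0,0,0,0],[-1,0,0,-0.01,0],[-1,0,0,-0.03,0],[-1,0,0,-0.04,0],[-1,0,0,-0.04,0],[-1,0,0,-0.04,0],[-1,0,0,-0.02,0],[-1,-0.045,0,0,0],[-1,-0.045,0,0,0],[-1,-0.045,0,0,0],[-1,-0.035,0,0,0],[-1,0,0,0,0],[-1,0,0,0,0]]'
python3 - <<'E'
from h import *
d=grab('wrist','w4.png',1.5);print(ctrl.state()['tcp_pos'],toolyaw())
np.savez('pics/w4.npz',**{k:np.array(v) for k,v in d.items()})
E
```

```text
t: 8.75
tcp_pos: [501.5, 147.3, 26.4]
ee_rot: [-2.288, -2.153, 0.0]
force: [-0.5, -0.6, -0.3]
grip_width: 0.205
grasp_force: 30.0
t: 10.55
tcp_pos: [491.2, -22.9, 207.1]
ee_rot: [2.29, 2.15, 0.001]
force: [1.1, 0.5, 0.2]
grip_width: 0.997
grasp_force: 0.0
[491.29313553 -22.13548636 206.93049141] (np.float64(-3.5193543425880995), np.float64(86.48066213148424))
```

View pics/w4.png

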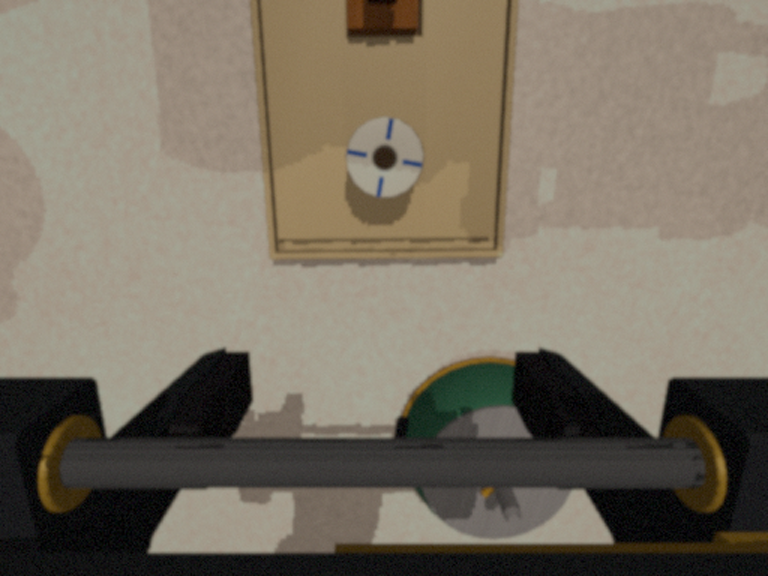

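The core's top is at (385,157) with blue ticks tilted about 8°, and the lid appears to sit in its pocket at (383,15). I'll measure the core and its ticks.

```bash
python3 - <<'E'
from h import *
d=np.load('pics/w4.npz');d={k:d[k] for k in d}
H=hsv(d);h,s,v=H[...,0],H[...,1],H[...,2]
b=(h>95)&(h<130)&(s>90);z=np.zeros_like(b);z[75:135,228:286]=b[75:135,228:286]
n,l,st,ce=cv2.connectedComponentsWithStats(z.astype(np.uint8));print(st[1:,4])
P=ray(d,[ce[i] for i in range(1,n) if st[i,4]>8],52)[:,:2];print(P.round(1),P.mean(0))
for p in P: q=p-P.mean(0);print(np.hypot(*q),np.degrees(np.arctan2(q[1],q[0]))%90)
hole=blob(v<70,(245,92,270,118));M=cv2.moments(hole);c=ray(d,(M['m10']/M['m00'],M['m01']/M['m00']),48)[0];print('hole',c)
w=blob(((s<50)&(v>120))|z,(228,72,286,135));q=cv2.minEnclosingCircle(ray(d,w[:,0,:],52)[:,:2].astype(np.float32));print('flange',q)
print(totool([P.mean(0)[0],P.mean(0)[1],27]))
E
```

```text
[17 18 15 16]
[[500.6  63.1]
 [480.3  50.7]
 [513.5  42.8]
 [492.9  30.4]] [496.83506358  46.74704271]
16.814905492496713 76.92239793536616
16.956155116295 76.60902038798707
17.11132040656029 76.66532930127654
16.831589186217112 76.39392104761592
hole [496.69347579  47.24566721  48.        ]
flange ((496.53338623046875, 47.01078796386719), 23.27164649963379)
[ 68.99124762   1.21141803 179.97010234]
```

```bash
python3 -m handwheel '[[-1,0.035,0.0006,0.02,0],[-1,0.034,0.0006,0.03,0],[-1,0,0,0.04,0],[-1,0,0,0.04,0],[-1,0,0,0.03,0],[-1,0,0,0.015,0],[-1,0,0,0.005,0],[-1,0,0,0,0],[-1,0,0,0,0]]'
python3 -m handwheel '[[1,0,0,0,0],[1,0,0,0,0],[1,0,0,0,0],[1,0,0,0,0],[1,0,0,0,0],[1,0,0,0,0],[1,0,0,0,0],[1,0,0,0,0],[1,0,0,0,0]]'
```

```text
t: 11.5
tcp_pos: [497.7, 47.1, 27.5]
ee_rot: [2.286, 2.153, 0.002]
force: [-0.5, -0.0, 0.5]
grip_width: 1.002
grasp_force: 0.0
t: 12.4
tcp_pos: [496.8, 46.3, 26.6]
ee_rot: [2.287, 2.153, 0.0]
force: [-0.1, -0.7, 2.4]
grip_width: 0.527
grasp_force: 30.0
```

```bash
python3 -m handwheel '[[1,0,0,0,0],[1,0,0,-0.005,0],[1,0,0,-0.01,0],[1,0,0,-0.025,0],[1,0,0,-0.035,0],[1,0,0,-0.04,0],[1,0,0,-0.035,0],[1,0,0,0,0],[1,0,0,0,0]]'
python3 -c "
from h import *
s=ctrl.state();print(s['tcp_pos'],s['force'],toolyaw(),totool([565,-178.6,170]))"
```

```text
t: 13.3
tcp_pos: [497.0, 46.5, 177.6]
ee_rot: [2.287, 2.152, 0.003]
force: [-0.4, -0.3, -1.7]
grip_width: 0.527
grasp_force: 30.0
[497.03879109  46.51625907 177.64224411] [-0.36603375 -0.29566151 -1.68635743] (np.float64(-3.4653848382470662), np.float64(86.53466137379021)) [-220.59944581   81.42661536    7.74924062]
```

```bash
python3 -m handwheel '[[1,-0.0441,0.0163,0.0005,0],[1,-0.0441,0.0163,0.0005,0],[1,-0.0441,0.0163,0.0005,0],[1,-0.0441,0.0163,0.0005,0],[1,-0.0441,0.0163,0.0005,0],[1,0,0,0,7.5],[1,0,0,0,7.5],[1,0,0,0,7.5],[1,0,0,0,7.5],[1,0,0,0,6],[1,0,0,0,0],[1,0,0,0,0],[1,0,0,0,0]]'
python3 - <<'E'
from h import *
s=ctrl.state();print(s['tcp_pos'],s['force'],toolyaw(),totool([565,-178.6,140]))
d=grab('wrist','w5.png',1.5);np.savez('pics/w5.npz',**{k:np.array(v) for k,v in d.items()})
E
```

```text
t: 14.6
tcp_pos: [563.9, -178.3, 172.8]
ee_rot: [-2.839, -1.343, 0.002]
force: [-0.6, -0.4, -1.1]
grip_width: 0.527
grasp_force: 30.0
[ 563.94652893 -178.33162799  172.83588797] [-0.59030528 -0.37071046 -1.05470405] (np.float64(-39.36414127827995), np.float64(50.63593304904573)) [ 0.48315944  1.04688364 32.8336406 ]
```

View pics/w5.png

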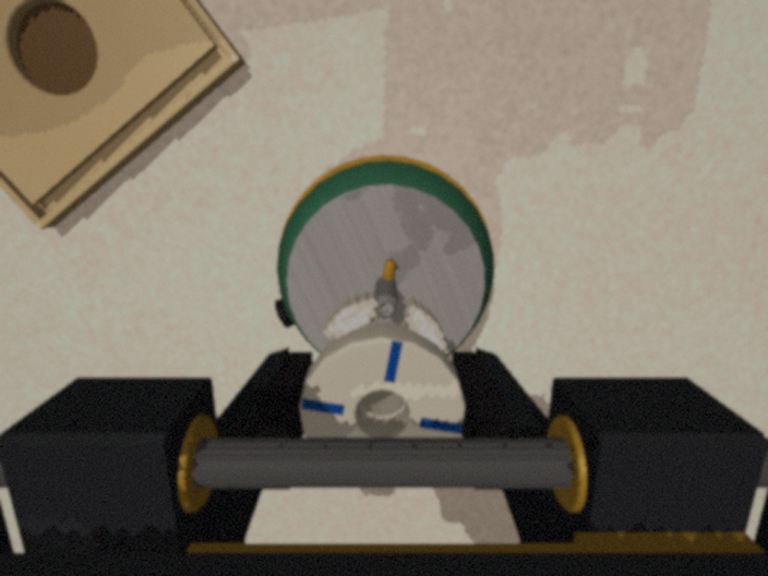

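The held core's tick lines up with the brass pin at (390,268), and the spindle tip is dead ahead at (386,308). I'll correct by about 1 mm and lower in stages, watching the force.

```bash
python3 -m handwheel '[[1,0.0005,0.001,0.01,0],[1,0,0,0.015,0],[1,0,0,0.015,0],[1,0,0,0.008,0],[1,0,0,0.008,0],[1,0,0,0,0],[1,0,0,0,0]]'
python3 -m handwheel '[[1,0,0,0.007,0],[1,0,0,0.007,0],[1,0,0,0.005,0],[1,0,0,0.002,0],[1,0,0,0,0],[1,0,0,0,0]]'
```

```text
t: 15.35
tcp_pos: [565.8, -178.9, 117.8]
ee_rot: [-2.841, -1.341, 0.0]
force: [0.1, 0.6, -2.2]
grip_width: 0.525
grasp_force: 30.0
t: 15.95
tcp_pos: [565.8, -178.9, 97.0]
ee_rot: [2.841, 1.341, 0.0]
force: [0.5, -0.3, -1.5]
grip_width: 0.521
grasp_force: 30.0
```

```bash
python3 -m handwheel '[[1,0,0,0.003,0],[1,0,0,0.0015,0],[1,0,0,0,0],[1,0,0,0,0]]'; python3 -m handwheel '[[1,0,0,0.001,0],[1,0,0,0,0],[1,0,0,0,0]]'; python3 -m handwheel '[[1,0,0,0.001,0],[1,0,0,0,0],[1,0,0,0,0]]'
```

```text
t: 16.35
tcp_pos: [565.7, -178.9, 92.4]
ee_rot: [-2.841, -1.341, 0.0]
force: [-0.1, -0.4, -1.0]
grip_width: 0.53
grasp_force: 30.0
t: 16.65
tcp_pos: [565.7, -178.9, 91.4]
ee_rot: [-2.841, -1.341, 0.0]
force: [0.4, -0.6, -1.6]
grip_width: 0.527
grasp_force: 30.0
t: 16.95
tcp_pos: [565.7, -178.9, 90.4]
ee_rot: [-2.841, -1.341, 0.0]
force: [-0.4, 0.9, -1.4]
grip_width: 0.524
grasp_force: 30.0
```

```bash
python3 -m handwheel '[[1,0,0,0.001,0],[1,0,0,0,0],[1,0,0,0,0]]'; python3 -m handwheel '[[1,0,0,0.001,0],[1,0,0,0,0],[1,0,0,0,0]]'; python3 -m handwheel '[[1,0,0,0.001,0],[1,0,0,0,0],[1,0,0,0,0]]'
```

```text
t: 17.25
tcp_pos: [565.7, -178.9, 89.4]
ee_rot: [-2.841, -1.341, 0.0]
force: [0.6, -0.5, -1.8]
grip_width: 0.521
grasp_force: 30.0
t: 17.55
tcp_pos: [565.7, -178.9, 88.4]
ee_rot: [-2.841, -1.341, 0.0]
force: [-0.7, -0.7, -1.8]
grip_width: 0.527
grasp_force: 30.0
t: 17.85
tcp_pos: [565.7, -178.9, 87.4]
ee_rot: [-2.841, -1.341, 0.0]
force: [0.3, -0.0, -0.8]
grip_width: 0.524
grasp_force: 30.0
```

Already about 3 mm below the pin's top with no load, so the slot is over the pin. Continuing to the deck.

```bash
python3 -m handwheel '[[1,0,0,0.0015,0],[1,0,0,0.0015,0],[1,0,0,0,0],[1,0,0,0,0]]'; python3 -m handwheel '[[1,0,0,0.0007,0],[1,0,0,0,0],[1,0,0,0,0]]';  python3 -m handwheel '[[1,0,0,0.0005,0],[1,0,0,0,0],[1,0,0,0,0]]'
```

```text
t: 18.25
tcp_pos: [565.6, -178.9, 84.3]
ee_rot: [-2.841, -1.341, 0.0]
force: [0.3, -0.1, -1.4]
grip_width: 0.527
grasp_force: 30.0
t: 18.55
tcp_pos: [565.7, -178.9, 83.8]
ee_rot: [-2.841, -1.341, -0.0]
force: [-1.0, -0.3, -1.2]
grip_width: 0.529
grasp_force: 30.0
t: 18.85
tcp_pos: [565.7, -178.9, 83.2]
ee_rot: [-2.841, -1.341, 0.0]
force: [-0.0, -0.7, -0.8]
grip_width: 0.522
grasp_force: 30.0
```

```bash
python3 -m handwheel '[[1,0,0,0.0005,0],[1,0,0,0,0],[1,0,0,0,0]]'; python3 -m handwheel '[[-1,0,0,0,0],[-1,0,0,0,0],[-1,0,0,0,0],[-1,0,0,0,0],[-1,0,0,0,0],[-1,0,0,0,0],[-1,0,0,-0.01,0],[-1,0,0,-0.03,0],[-1,0,0,-0.04,0],[-1,0,0,-0.04,0],[-1,0,0,-0.04,0],[-1,-0.04,0,0,0],[-1,-0.03,0,0,0],[-1,0,0,0,0],[-1,0,0,0,0]]'
python3 - <<'E'
from h import *
d=grab('wrist','w6.png',1);e=grab('scene','s6.png',3,(120,130,400,310))
a=cv2.imread('pics/w6.png');b=cv2.imread('pics/s6.png');b=cv2.resize(b,(560,360));b=np.clip(b*1.4,0,255).astype(np.uint8)
o=np.zeros((590,560,3),np.uint8);o[:360]=b;w=a[0:230];o[360:590,:512]=w;cv2.imwrite('pics/c6.png',o)
H=hsv(d);h,s,v=H[...,0],H[...,1],H[...,2]
b=(h>95)&(h<130)&(s>90);b[230:]=0
n,l,st,ce=cv2.connectedComponentsWithStats(b.astype(np.uint8));I=[i for i in range(1,n) if st[i,4]>8];print(ce[I].round(),st[I,4])
P=ray(d,ce[I],108)[:,:2];print(P.round(1),P.mean(0),np.hypot(*(P-P.mean(0)).T))
for p in P: q=p-P.mean(0);print(np.degrees(np.arctan2(q[1],q[0]))%90)
E
```

```text
t: 19.15
tcp_pos: [565.7, -178.9, 82.7]
ee_rot: [-2.841, -1.341, 0.0]
force: [-0.5, 0.4, -0.6]
grip_width: 0.53
grasp_force: 30.0
t: 20.65
tcp_pos: [521.2, -233.1, 243.5]
ee_rot: [2.842, 1.338, 0.002]
force: [-0.6, 0.2, -0.3]
grip_width: 1.001
grasp_force: 0.0
[[258.  83.]
 [234. 101.]
 [274. 108.]
 [251. 125.]] [24 27 23 23]
[[ 578.7 -167. ]
 [ 554.  -165.1]
 [ 576.8 -191.7]
 [ 552.1 -189.8]] [ 565.38384892 -178.40147857] [17.49988849 17.45793347 17.47825387 17.49222733]
40.56058361695
40.6050070604804
40.57980252479836
40.494010176565126
```

View pics/c6.png

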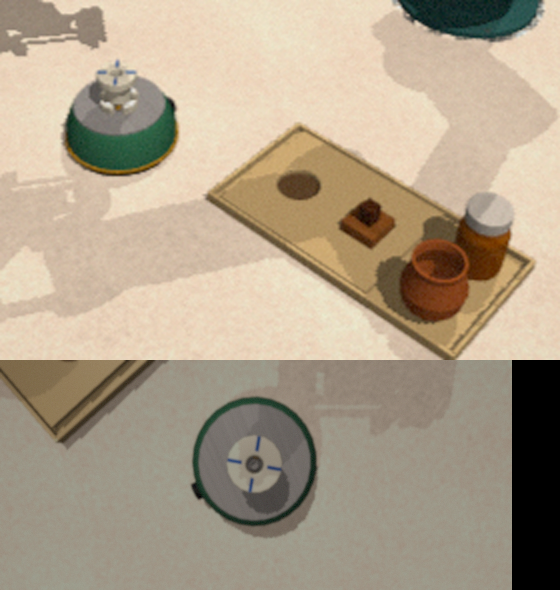

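Seen from both views, the lid is in its pocket, the bystanders look untouched and the core is on the spindle, turned 40.6° (pin 40.5°). The tick radius reads 3% large, so I'll check the core's height by triangulating its top from several views.

```bash
python3 - <<'E'
from h import *
ds={n:ctrl.get_image(n) for n in("wrist","scene","top")}
C={}
for n,roi in(("wrist",(180,60,330,180)),("scene",(150,140,215,215)),("top",(310,150,375,220))):
    d=ds[n];H=hsv(d);h,s,v=H[...,0],H[...,1],H[...,2]
    b=(h>95)&(h<130)&(s>(90 if n!='top' else 60));z=np.zeros_like(b);z[roi[1]:roi[3],roi[0]:roi[2]]=b[roi[1]:roi[3],roi[0]:roi[2]]
    k,l,st,ce=cv2.connectedComponentsWithStats(z.astype(np.uint8));I=[i for i in range(1,k) if st[i,4]>1]
    print(n,ce[I].round(1).tolist(),st[I,4]);C[n]=ce[I].mean(0)
A=[];b=[]
def tri(names):
    A=np.zeros((3,3));b=np.zeros(3)
    for n in names:
        d=ds[n];p=ray(d,C[n],0)[0];o=-np.array(d['R']).T@d['t'];w=p-o;w/=np.linalg.norm(w);M=np.eye(3)-np.outer(w,w);A+=M;b+=M@p
    return np.linalg.solve(A,b)
for q in(("wrist","scene"),("top","scene"),("wrist","top","scene")):print(q,tri(q))
d=ds['scene'];a=np.clip(d['pixels'][150:220,145:220,::-1]*1.5,0,255).astype(np.uint8);cv2.imwrite('pics/s7.png',cv2.resize(a,None,fx=8,fy=8,interpolation=cv2.INTER_CUBIC))
E
```

```text
wrist [[258.1, 84.2], [234.6, 101.6], [274.5, 109.0], [251.0, 125.8]] [22 25 21 21]
scene [[177.0, 170.5]] [2]
top [[352.0, 177.0], [341.0, 186.0], [351.0, 187.0], [362.5, 202.5], [365.5, 203.5], [359.5, 205.5], [368.0, 204.3], [370.7, 205.7], [365.5, 206.5], [361.3, 209.2], [365.8, 213.0], [334.5, 212.0], [357.5, 214.0], [358.0, 217.5], [364.0, 216.7], [374.0, 216.5]] [3 3 3 4 2 2 3 3 2 6 6 2 2 2 3 2]
('wrist', 'scene') [ 567.11041487 -179.90244735   92.62275573]
('top', 'scene') [ 518.73031155 -229.49710846   34.70950368]
('wrist', 'top', 'scene') [ 541.94854211 -200.41657605   68.28411114]
```

View pics/s7.png

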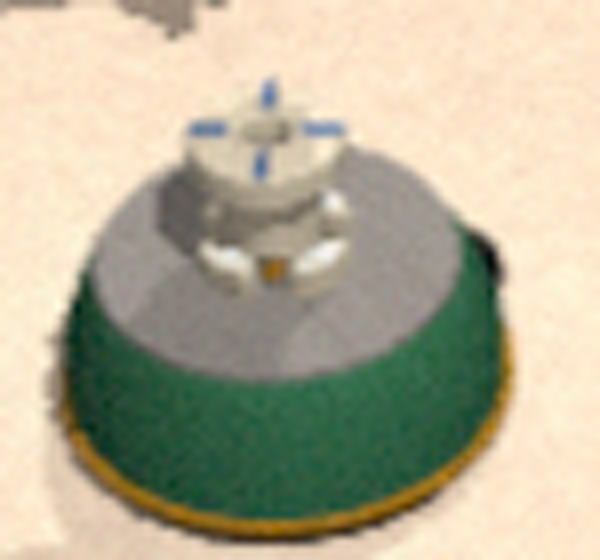

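The crop shows the brass pin's end at (273,268) inside the core's slot, with the lower flange sitting on the deck. I'll confirm the height using the tick centre (266,129) and check the lid's position.

```bash
python3 - <<'E'
from h import *
d=ctrl.get_image('scene');w=ctrl.get_image('wrist')
A=np.zeros((3,3));b=np.zeros(3)
for e,c in((d,np.array((266,129.3))/8-.44+[145,150]),(w,(254.5,105.1))):
    p=ray(e,c,0)[0];o=-np.array(e['R']).T@e['t'];v=p-o;v/=np.linalg.norm(v);M=np.eye(3)-np.outer(v,v);A+=M;b+=M@p
print('core top',np.linalg.solve(A,b),'expect 565,-178.5,108')
t=ctrl.get_image('top');H=hsv(t);m=(H[...,1]>140)&(H[...,0]<20)
c=blob(m,(200,190,238,228));q=cv2.minAreaRect(ray(t,c[:,0,:],22)[:,:2].astype(np.float32));print('lid',q)
E
```

```text
core top [ 566.06791797 -178.6327872   107.09956753] expect 565,-178.5,108
lid ((501.7281494140625, 144.93304443359375), (47.82392501831055, 46.334041595458984), 84.6742172241211)
```

The core's top is at 107 mm against 108 expected, so it is fully seated. The lid is within 2 mm of the pocket centre, with both parts released and the arm clear.

```bash
python3 -c "
from cell import ctrl
print(ctrl.job_done())"
```

```text
the job is handed in; nothing more can be done
None
```

The job is handed in: the lid is in its square pocket and the core is fully down on the spindle with the pin in its slot; I aligned the core to the pin from the wrist picture, so it went down without force and I never had to turn it on the pin to feel for it.

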